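# Mix the orange-lidded additive canister and park it in the test tray

### The arm

A 6-joint arm with a two-finger parallel gripper is mounted at the origin on the work surface. World frame = base frame: x ahead of the robot, y to its left, z up, the work surface at z = 0. Lengths are in m, angles in rad, forces in N, time in s.
With the tool pointing down it reaches from about 0.375 to 0.925 m from the base axis. Payload 5.7 kg.
Tool frame: the origin (TCP) lies at the very end of the fingers, on their centre line; the grasp point (between the pads) lies 19 mm behind it; z points along the fingers, y is the line along which they close (so a half turn about z gives the same grasp; the last joint's range is limited). The gripper opens to 85 mm and grips with 20 to 120 N. Pads are 22 mm wide; open, the fingers measure 114 mm over their backs; the gripper's body (76 mm by 85 mm) begins 54 mm behind the grasp point. The pads swing forward as they close: fully open they stand 13 mm farther back than shut.
Start: joints at [-1.277, 0.359, 1.51, -0, 1.272, -0.115], TCP at [0.238, -0.551, 0.231] pointing down, gripper open.
Joint ranges: [-2.97, 2.97], [-1.01, 2.36], [0.21, 2.38], [-0.96, 4.11], [0.2, 2.71], [-2.98, 2.98]. Speed limits (rad/s): [2.39, 2.39, 3.14, 3.14, 3.14, 3.14].

### API

Orientations are given as [roll, pitch, yaw] about the fixed x, y, z axes, in that order (R = Rz(yaw) Ry(pitch) Rx(roll)).
In Python, from station import arm, eyes gives the robot as it stands.
- The arm moves only by the tool step_arm, never from a script. Its argument "series" is a list of rows, each an object with "offset": the shift along the tool's x, y, z in mm, a list of three; "turn": the turn about the tool's z in rad. A call has exactly 5 rows; each row is the pose to reach, as a shift and turn from the pose commanded when the call began, along the tool's axes at that moment; what a row does not reach only later rows make up. A row lasts 1/10 s, in which the tool goes at most 50 mm and 8.59 degrees, less where a joint would pass 70% of its speed; a pose out of reach is approached as far as the arm can. A call with a gripper value outside its range is refused whole. "grip" is the opening in per cent of the stroke, from 0 (shut) to 100 (fully open), set as the call begins (left out, the last holds). The fingers move at their own pace and stop on an object; the grip force is fixed at half the most. Time passes only in rows, so rows that repeat a pose let the fingers close, or fill a call up. It gives the time, the measured TCP pose, the force and the opening at its end, in the units of the state.
- arm.state(): the state, without advancing time (a new reading comes with each control period).
- eyes.camera(name): name is "side" or "top"; returns a dict with "frame" (400x640x3 uint8, red, green, blue), "vfov" (degrees; the focal length in pixels is half the picture's height over the tangent of half this angle, whatever the lens; pixels are square), "cx", "cy" (the principal point, pixels), "dist_coeffs" ([k1, k2, p1, p2, k3] as OpenCV has them; the pictures are not rectified), "R" (3x3) and "t" (3): a world point X has camera coordinates R X + t. Camera axes: x right, y down, z forward; pixel columns grow to the right and rows downward; lengths in m; the calibration is good to about 2 mm. A picture is of the moment at which its call begins. There is no depth.
- arm.close_job(): hands the job in, once; it reports no verdict.
The state is a dict: "time": time; "joint_positions": joint angles; "joint_velocities": joint speeds; "joint_efforts": joint torques, N m; "eef_pos": TCP position; "orientation": TCP orientation; "ft_force": force on the tool from outside, world axes, zero at the start; "wrist_torque": the same for the moment, N m; "finger_gap": finger opening in m.
Only numpy, scipy, OpenCV 4.12 (cv2) and the standard library are available. Lean on these libraries where they do the work, as an engineer would, in place of code of your own. Each camera call takes 0.05 s, during which the arm holds its last target. There are 200 camera calls.

### The job

Take the orange-lidded canister out of the metal carrier, press it upright on the mixer's sprung pad between the two steel uprights and, still gripping it, hold the pad fully down for about two seconds. Then park it upright in the tray compartment with the orange liner, seated on the compartment floor, and let go. Leave the other canisters and the beaker in place, and never tip the orange canister over.

Things in the scene. Friction and masses are not known exactly. Their poses are not given: they have to be found in the camera images.
- orange_canister: flat-sided white canister with a flush orange lid, a plain block 58 (x) by 36 (y) by 90 mm tall, about 0.22 kg; origin at the centre of its underside, z up. It stands in a carrier slot: there only its narrow ends (x = +-29 mm) are free, on the mixer only its broad faces (y = +-18 mm), so it must be put down on open bench and gripped again the other way
- blue_canister: bystander: same canister with a blue lid, in another carrier slot; origin and axes alike
- grey_canister: bystander: same canister with a grey lid, in another carrier slot; origin and axes alike
- green_canister: bystander: same canister with a green lid, parked in the other compartment of the tray; origin and axes alike (long side along the tray's y)
- beaker: bystander: empty glass beaker, 64 mm across and 80 mm tall, standing on the bench; origin at the centre of its underside
- electrode_stand: obstacle: fixed electrode stand between mixer and carrier, 240 mm tall: a steel rod 12 mm thick on a foot 70 by 70 by 10 mm, with an arm 200 mm up that points along its +x and holds a copper electrode (120 to 230 mm up, 52 mm out); origin under the rod at the centre of the foot's underside
- carrier: fixed metal carrier, 80 (x) by 158 (y) mm, floor 6 mm above the bench; origin at the centre of its underside. Four steel plates 54 mm long (x), 4 mm thick, their tops 106 mm above the bench, at y = -75, -25, 25, 75 mm part three slots centred at y = -50, 0, 50 mm, 46 mm clear, open at both x ends above a lip 21 mm high at x = +-38 mm
- mixer: fixed grey mixer, 150 (x) by 130 (y) mm, flat top 55 mm above the bench; origin at the centre of its underside. Two steel uprights, 30 (x) by 6 mm, rise to 161 mm with inner faces at y = +-34 mm; the canister goes between them, long side along the mixer's y, 5 mm clear at each end, and ends up below their tops; the x sides are open
- pad_top (a point): centre of the upper face of the mixer's black and blue sprung pad, 46 (mixer x) by 60 (mixer y) mm, 71 mm above the bench when up; axes as the mixer's
- mixer_pad (a joint): how far the pad is pressed down, m: 0 up, 0.010 fully down; sprung, starts to sink at about 4 N and is fully down at about 14 N (the canister's weight alone hardly moves it)
- tray: fixed grey plastic tray, 56 (x) by 147 (y) mm, walls 25 mm high, floor 5 mm above the bench; origin at the centre of its underside. Two compartments, 46 (x) by 66 (y) mm inside, centred at y = -35.5 and +35.5 mm
- liner: thin orange liner on the floor of the free tray compartment, marking the compartment to use; origin at the compartment's centre on its floor, axes as the tray's: the canister's long side goes along the liner's y
- paper_disc: flat white paper disc, 150 mm across, on the bench: a clear spot for setting the canister down; origin at its centre
There are look-alikes about, which are no part of the job. What is shaped like the orange_canister but yellow is not meant.

How it is judged:
By the outcome, as a careful person would: the job done as asked, in the order asked, and still so for the second after the job is handed in, with the robot touching nothing.
It also fails if it takes over 72 s, if anything falls off the work surface, if the arm or the gripper's body presses on something with over 40 N, if the wrist force passes 120 N, or if a joint passes its speed limit or range.

## Working session

There is one attempt and no reset: what is moved stays moved. The work goes in short steps, Python scripts to look and compute and a tool call to move; the robot and the scene stay as the last step left them, time stands still between calls to the robot, and variables do not carry over. Pictures are saved under pics/ and viewed, on a budget of 10 in all, crops included, one or two more only if the job needs it, and the job is handed in when it is done.

Besides the shell and the picture viewer there is one more tool, called after ">>>" by a JSON object that holds its "name" and its "arguments", one argument or row to a line. step_arm: Moves the arm, as the interface text tells. Its arguments: {"type":"object","properties":{"series":{"type":"array","items":{"type":"object","properties":{"offset":{"type":"array","items":{"type":"number"}},"turn":{"type":"number"}}}},"grip":{"type":"number"}},"required":["series"]}

```bash
mkdir -p pics && cat > h.py <<'E'
import numpy as np, cv2
from station import arm, eyes
def K(c):
    h,w=c["frame"].shape[:2]; f=h/2/np.tan(np.radians(c["vfov"])/2)
    return np.array([[f,0,c["cx"]],[0,f,c["cy"]],[0,0,1.]])
def ray(c,uv):
    p=cv2.undistortPoints(np.array([[uv]],float),K(c),np.array(c["dist_coeffs"],float))[0,0]
    R=np.array(c["R"]);t=np.array(c["t"])
    return -R.T@t, R.T@np.array([p[0],p[1],1])
def at(c,uv,z):
    o,d=ray(c,uv); return o+d*(z-o[2])/d[2]
def proj(c,X):
    return cv2.projectPoints(np.array(X,float).reshape(-1,1,3),cv2.Rodrigues(np.array(c["R"]))[0],np.array(c["t"],float),K(c),np.array(c["dist_coeffs"],float))[0][:,0]
E
python3 - <<'E'
from h import *
import pickle
for n in("top","side"):
    c=eyes.camera(n); pickle.dump(c,open(n+".pkl","wb")); cv2.imwrite(f"pics/{n}0.png",c["frame"][...,::-1])
    R=np.array(c["R"]);print(n,-R.T@np.array(c["t"]),R.round(2).tolist(),c["dist_coeffs"],c["vfov"],c["cx"],c["cy"])
print(arm.state())
E
```

```text
top [0.55426453 0.00304022 1.11855585] [[0.02, -1.0, -0.0], [-1.0, -0.02, -0.03], [0.03, 0.0, -1.0]] [0.04032764 0.         0.         0.         0.        ] 43.302366108826035 318.4939656401643 196.5008762979147
side [0.47192597 0.65810423 0.5034405 ] [[-0.97, -0.23, 0.02], [-0.14, 0.52, -0.84], [0.19, -0.82, -0.54]] [-0.03654508  0.          0.          0.          0.        ] 55.73601502798904 319.18121582223966 201.23505998644785
{'time': 0.1, 'joint_positions': array([-1.27712179e+00,  3.59423174e-01,  1.51133235e+00,  1.39611806e-05,
        1.27250205e+00, -1.15096084e-01]), 'joint_velocities': array([ 9.13022481e-04, -4.29075376e-03, -8.66628197e-04, -1.77156134e-04,
        8.98126459e-04, -8.94490937e-05]), 'joint_efforts': array([ 4.07700572e-04, -5.28652167e+01, -2.79350531e+01, -1.86815541e-04,
        4.90549006e-03,  3.38832706e-05]), 'eef_pos': array([ 0.23830922, -0.54997294,  0.23054038]), 'orientation': array([-3.13994028e+00, -2.04452417e-04,  4.08766341e-01]), 'ft_force': array([ 0.0682675 , -0.04014109, -0.38577032]), 'wrist_torque': array([-0.00836452, -0.01817626, -0.01713816]), 'finger_gap': 0.08536222747957188}
```

View pics/top0.png

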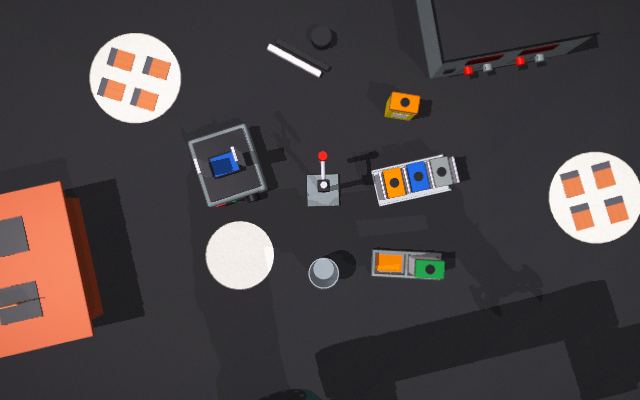

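View pics/side0.png

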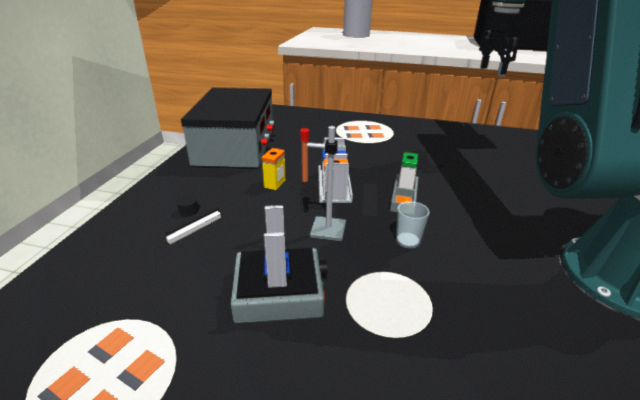

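The top view shows two orange-lidded candidates: (394,182) in the carrier and (403,104), which stands free and has a yellow body, so it's the look-alike. The carrier one fits; I'll confirm it in enlarged crops. Other positions in the top view: mixer (228,165), disc (240,255), stand (323,188), tray (408,265), beaker (323,272).

```bash
python3 - <<'E'
from h import *
import pickle
c=pickle.load(open("top.pkl","rb"));f=c["frame"][...,::-1]
def crop(x0,y0,w,h,s,n):
    i=cv2.resize(f[y0:y0+h,x0:x0+w],None,fx=s,fy=s,interpolation=cv2.INTER_CUBIC)
    for k in range(0,w,10): cv2.putText(i,str(x0+k),(k*s,8),0,.3,(0,255,255),1); cv2.line(i,(k*s,0),(k*s,4),(0,255,255),1)
    for k in range(0,h,10): cv2.putText(i,str(y0+k),(0,k*s+4),0,.3,(0,255,255),1); 
    cv2.imwrite(f"pics/{n}.png",i)
crop(365,85,100,70+60-12,5,"c1")  if 0 else crop(364,90,100,118-0,5,"c1")
crop(180,118,100,96,6,"c2")
crop(364,240,90,48,8,"c3")
E
```

```text
(no output)
```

View pics/c1.png

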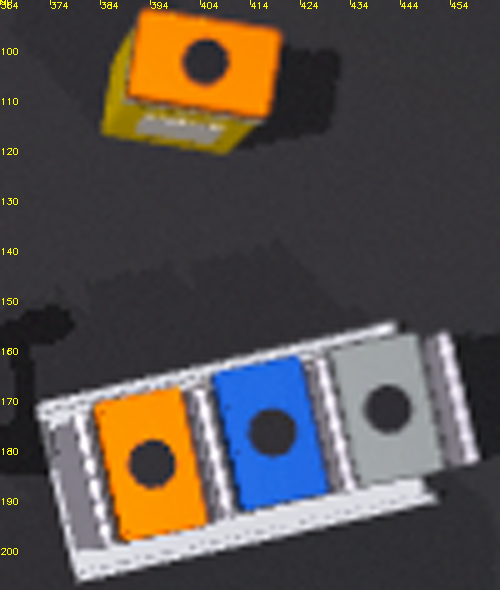

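View pics/c2.png

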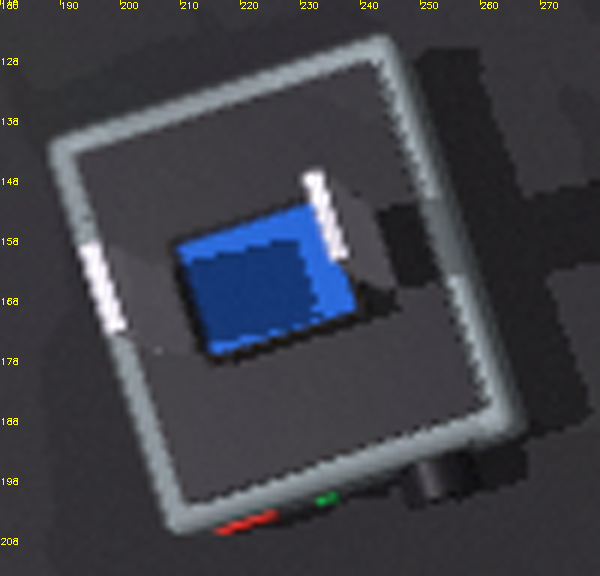

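View pics/c3.png

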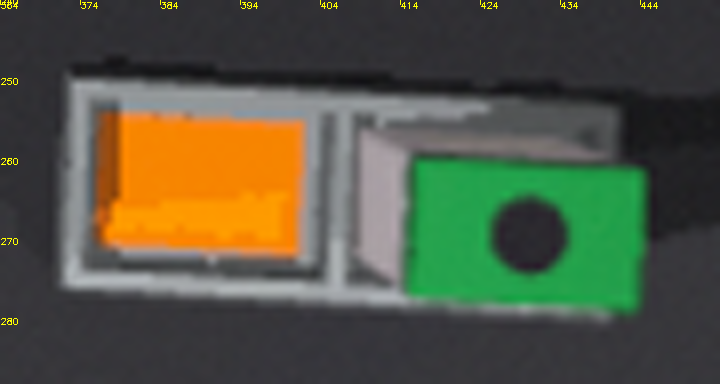

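The crops confirm it. The lid at about (394,183) is the orange canister in the carrier's left slot, next to blue and grey. The one at (403,104) has a yellow body and stays out of it. The free liner compartment is at about (388,263). Next I'll fit the poses.

```bash
cat > fit.py <<'E'
from h import *
import pickle
from scipy.optimize import least_squares
c=pickle.load(open("top.pkl","rb"))
def px(P,x0,y0,s): return (np.array(P,float)+.5)/s-.5+[x0,y0]
def fit(name,L,P,g):
    L=np.array(L,float)
    def W(q): 
        C,S=np.cos(q[2]),np.sin(q[2]); return np.c_[q[0]+C*L[:,0]-S*L[:,1],q[1]+S*L[:,0]+C*L[:,1],L[:,2]]
    r=least_squares(lambda q:(proj(c,W(q))-P).ravel(),g,loss="soft_l1")
    print(name,r.x.round(4),"res",np.abs(r.fun).round(1).tolist()); return r.x
P=lambda l:px(l,364,90,5)
h=.096
o=fit("orange",[(.029,.018,h),(.029,-.018,h),(-.029,-.018,h),(-.029,.018,h)],P([(94,403),(180,387),(208,524),(124,543)]),[.57,-.15,.1])
fit("blue",[(.029,.018,h),(.029,-.018,h),(-.029,-.018,h),(-.029,.018,h)],P([(212,375),(298,357),(330,492),(243,512)]),[.57,-.2,.1])
z=.106
fit("plates",[(.027,.075,z),(-.027,.075,z),(.027,.025,z),(-.027,.025,z),(.027,-.025,z),(-.027,-.025,z),(.027,-.075,z),(-.027,-.075,z)],P([(82,412),(105,546),(200,388),(228,519),(317,360),(348,490),(445,335),(472,463)]),[.57,-.2,.1])
P=lambda l:px(l,180,118,6)
m=fit("pad",[(.023,.03,.071),(-.023,.03,.071),(-.023,-.03,.071)],P([(175,245),(213,358),(357,308)]),[.6,.2,.3])
fit("uprights",[(.015,.037,.161),(-.015,.037,.161),(.015,-.037,.161),(-.015,-.037,.161)],P([(90,242),(116,333),(312,170),(340,260)]),[.6,.2,.3])
fit("mixbody",[(.075,.065,.055),(-.075,.065,.055),(-.075,-.065,.055),(.075,-.065,.055)],P([(50,143),(172,530),(522,430),(385,37)]),[.6,.2,.3])
P=lambda l:px(l,364,240,8)
t=fit("tray",[(.028,.0735,.025),(-.028,.0735,.025),(-.028,-.0735,.025),(.028,0,.025),(-.028,0,.025)],P([(69,75),(62,289),(612,322),(342,92),(335,298)]),[.4,-.2,0])
fit("liner",[(.023,.033,.005),(-.023,.033,.005),(-.023,-.033,.005),(.023,-.033,.005)],P([(98,110),(95,250),(300,257),(303,122)]),[.4,-.15,0])
C,S=np.cos(t[2]),np.sin(t[2]);print("comp",t[:2]+.0355*np.array([-S,C]))
print("disc",at(c,(240,255),0),"beaker",at(c,(323,277),0.0),"stand",at(c,(323,190),.01),at(c,(323,185),.24),"electrode",at(c,(322.5,156),.23))
E
python3 fit.py
```

```text
orange [ 0.6149 -0.1468  0.2274] res [0.1, 0.1, 0.1, 0.3, 0.3, 0.2, 0.3, 0.0]
blue [ 0.6283 -0.1948  0.2452] res [0.1, 0.2, 0.0, 0.5, 0.0, 0.4, 0.1, 0.3]
plates [ 0.6256 -0.1944  0.2393] res [1.0, 0.3, 0.3, 0.3, 0.2, 0.2, 0.0, 0.2, 0.7, 0.1, 0.4, 0.3, 0.5, 0.3, 0.1, 0.4]
pad [0.6478 0.2017 0.354 ] res [1.0, 1.1, 0.3, 1.0, 3.1, 0.0]
uprights [0.6463 0.2032 0.3387] res [0.2, 0.0, 0.2, 0.2, 0.1, 0.1, 0.1, 0.1]
mixbody [0.6448 0.2013 0.3411] res [1.6, 0.3, 0.2, 2.7, 0.3, 0.2, 1.2, 1.6]
tray [ 0.443  -0.1868 -0.0294] res [0.4, 0.4, 0.1, 0.4, 0.5, 0.6, 0.3, 0.1, 0.1, 0.4]
liner [ 0.4432 -0.1517 -0.0592] res [1.5, 2.3, 2.8, 1.1, 1.5, 2.8, 2.8, 1.2]
comp [ 0.44407656 -0.15130081]
disc [0.45150821 0.17593789 0.        ] beaker [ 0.40760359 -0.00872393  0.        ] stand [ 0.59946808 -0.00392396  0.01      ] [ 0.59882037 -0.00226336  0.24      ] electrode [ 6.50601521e-01 -1.71716376e-04  2.30000000e-01]
```

```bash
cat > plan.py <<'E'
# usage: python3 plan.py x,y,z,psi ...  (targets m/rad): prints per-call tool-frame offset mm and turn
import sys; from h import *
s=arm.state(); p=s["eef_pos"]; a=s["orientation"][2]
print("t",round(s["time"],2),"tcp",p.round(4),"rpy",s["orientation"].round(3),"F",s["ft_force"].round(1),"gap",round(s["finger_gap"],4))
for q in sys.argv[1:]:
    q=[float(v) for v in q.split(",")]; d=np.array(q[:3])-p; C,S=np.cos(a),np.sin(a)
    n=(q[3]-a+np.pi)%(2*np.pi)-np.pi
    print(q,"->",(1000*np.array([C*d[0]+S*d[1],S*d[0]-C*d[1],-d[2]])).round(1),"turn",round(-n,3))
    p=np.array(q[:3]);a=q[3]
E
python3 plan.py .37,-.41,.231,.95 .49,-.28,.231,1.5 .6145,-.1465,.21,1.805
```

```text
t 0.1 tcp [ 0.2383 -0.55    0.2305] rpy [-3.14  -0.     0.409] F [ 0.1 -0.  -0.4] gap 0.0854
[0.37, -0.41, 0.231, 0.95] -> [176.5 -76.1  -0.5] turn -0.541
[0.49, -0.28, 0.231, 1.5] -> [175.5  22.   -0. ] turn -0.55
[0.6145, -0.1465, 0.21, 1.805] -> [142.  114.7  21. ] turn -0.305
```

>>> {"name": "step_arm", "arguments": {
  "series": [
    {"offset":[40,-17,0],"turn":-0.11},
    {"offset":[80,-34,0],"turn":-0.22},
    {"offset":[120,-51,0],"turn":-0.33},
    {"offset":[160,-68,0],"turn":-0.44},
    {"offset":[176,-76,0],"turn":-0.54}
  ],
  "grip": 100
}}

```text
time: 0.6
eef_pos: [0.3715, -0.4076, 0.2309]
orientation: [-3.14, -0.002, 0.955]
ft_force: [-0.1, -0.3, 0.1]
finger_gap: 0.0851
```

>>> {"name": "step_arm", "arguments": {
  "series": [
    {"offset":[35,4,0],"turn":-0.11},
    {"offset":[70,9,0],"turn":-0.22},
    {"offset":[105,13,0],"turn":-0.33},
    {"offset":[140,18,0],"turn":-0.44},
    {"offset":[176,22,0],"turn":-0.55}
  ]
}}

```text
time: 1.1
eef_pos: [0.4908, -0.2794, 0.231]
orientation: [-3.141, -0.0, 1.503]
ft_force: [0.5, -1.1, 1.1]
finger_gap: 0.0854
```

>>> {"name": "step_arm", "arguments": {
  "series": [
    {"offset":[35,28,5],"turn":-0.1},
    {"offset":[70,57,10],"turn":-0.2},
    {"offset":[110,89,16],"turn":-0.3},
    {"offset":[142,115,21],"turn":-0.305},
    {"offset":[142,115,21],"turn":-0.305}
  ]
}}

```text
time: 1.6
eef_pos: [0.6177, -0.1429, 0.2089]
orientation: [3.141, -0.002, 1.808]
ft_force: [-1.1, -0.2, 0.3]
finger_gap: 0.0858
```

```bash
python3 plan.py .6145,-.1465,.052,1.805 && python3 - <<'E'
from h import *
a=[eyes.camera(n) for n in("top","side")]
f=[cv2.resize(c["frame"][y:y+h,x:x+w,::-1],(400,500)) for c,(x,y,w,h) in zip(a,[(340,110,120,150),(270,80,120,150)])]
cv2.imwrite("pics/a1.png",np.hstack(f))
E
```

```text
t 1.6 tcp [ 0.6177 -0.1429  0.2089] rpy [ 3.141e+00 -2.000e-03  1.808e+00] F [-1.1 -0.2  0.3] gap 0.0858
[0.6145, -0.1465, 0.052, 1.805] -> [ -2.8  -4.  156.9] turn 0.003
```

View pics/a1.png

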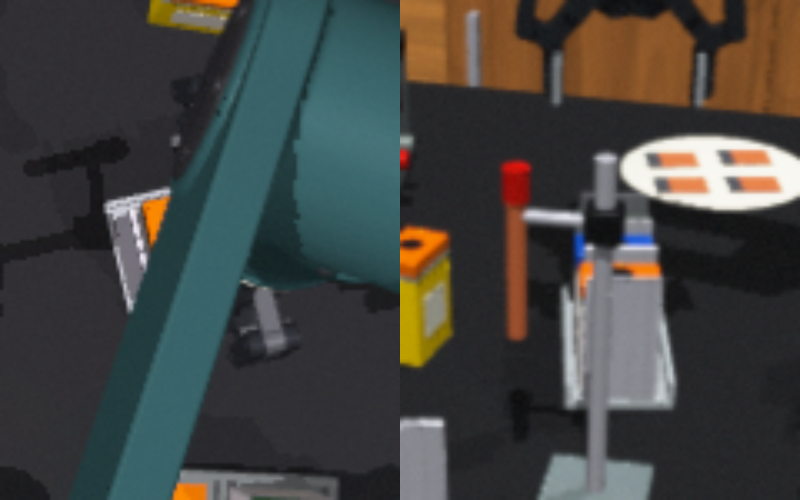

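The gripper is above the carrier with its fingers straddling along the carrier's x (side crop 557/700). The top view is blocked by the arm. I'll descend partway and read the pose again.

>>> {"name": "step_arm", "arguments": {
  "series": [
    {"offset":[-3,-4,25],"turn":0},
    {"offset":[-3,-4,50],"turn":0},
    {"offset":[-3,-4,75],"turn":0},
    {"offset":[-3,-4,95],"turn":0},
    {"offset":[-3,-4,95],"turn":0}
  ]
}}

```text
time: 2.2
eef_pos: [0.6085, -0.1517, 0.1125]
orientation: [-3.136, -0.003, 1.802]
ft_force: [-0.1, 0.3, 0.1]
finger_gap: 0.0856
```

```bash
python3 - <<'E'
from h import *
import pickle
c=eyes.camera("side")
f=cv2.resize(c["frame"][80:230,270:400,::-1],(650,750)[:2])
cv2.imwrite("pics/a2.png",f[:600])
# expected side pixels of lid corners
for x,y in((.029,.018),(.029,-.018),(-.029,-.018),(-.029,.018)):
    C,S=np.cos(.235),np.sin(.235); print(proj(c,[.6145+C*x-S*y,-.1465+S*x+C*y,.096]).round(1), end=" ")
E
python3 plan.py .6145,-.1465,.052,1.805
```

```text
[[323.7 165.3]] [[323.5 158.6]] [[347.3 158.9]] [[348.3 165.6]] t 2.25 tcp [ 0.6098 -0.152   0.1143] rpy [-3.138e+00 -2.000e-03  1.802e+00] F [ 0.7  0.5 -0.1] gap 0.0855
[0.6145, -0.1465, 0.052, 1.805] -> [ 4.3  5.8 62.3] turn -0.003
```

View pics/a2.png

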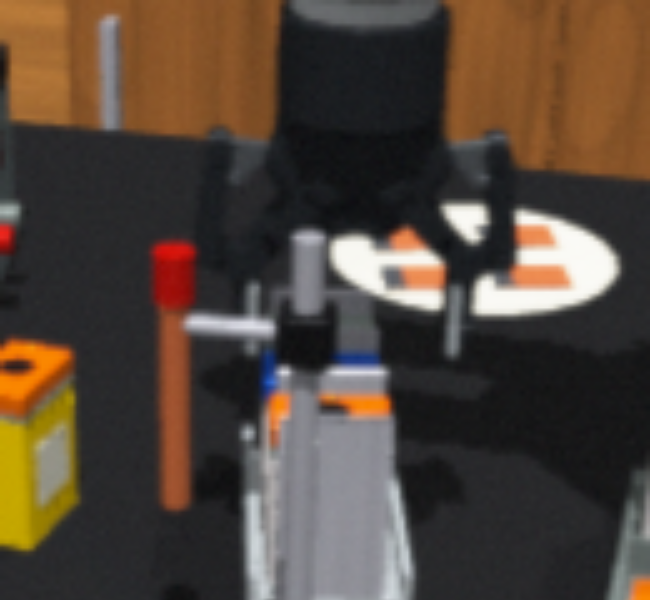

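The side view shows the fingers at crop columns 250 and 455, either side of the orange lid at 270–390. The lid's predicted side pixels match. I'll average a few pose readings, since single ones seem noisy.

```bash
python3 - <<'E'
import re
s=open("plan.py").read()
s=s.replace('s=arm.state(); p=s["eef_pos"]; a=s["orientation"][2]','''L=[]
for i in range(5):
    eyes.camera("top"); L.append(arm.state())
s=L[-1]; E=np.array([q["eef_pos"] for q in L]); p=E.mean(0); a=np.mean([q["orientation"][2] for q in L]); print("sd",(1000*E.std(0)).round(1),"F",np.mean([q["ft_force"] for q in L],0).round(2))''')
open("plan.py","w").write(s)
E
python3 plan.py .6145,-.1465,.052,1.805
```

```text
sd [0.6 0.2 0.5] F [-0.49  0.26  0.01]
t 2.5 tcp [ 0.6122 -0.152   0.1165] rpy [3.140e+00 1.000e-03 1.803e+00] F [-0.3  0.6 -0.3] gap 0.0855
[0.6145, -0.1465, 0.052, 1.805] -> [ 4.9  3.5 64.5] turn -0.002
```

>>> {"name": "step_arm", "arguments": {
  "series": [
    {"offset":[4,3,0],"turn":0},
    {"offset":[4,3,16],"turn":0},
    {"offset":[4,3,32],"turn":0},
    {"offset":[4,3,48],"turn":0},
    {"offset":[4,3,63],"turn":0}
  ]
}}

```text
time: 3.0
eef_pos: [0.6144, -0.1462, 0.0521]
orientation: [3.141, 0.0, 1.804]
ft_force: [-0.1, -0.0, 0.6]
finger_gap: 0.0853
```

```bash
python3 plan.py .6145,-.1465,.052,1.805
```

```text
sd [0.7 0.3 1.2] F [ 0.05  0.11 -0.2 ]
t 3.25 tcp [ 0.6134 -0.1461  0.0513] rpy [3.141 0.    1.804] F [0.4 0.2 0.5] gap 0.0855
[0.6145, -0.1465, 0.052, 1.805] -> [-0.7  1.  -0.7] turn -0.001
```

Centred. I'll close the grip and lift.

>>> {"name": "step_arm", "arguments": {
  "series": [
    {"offset":[0,0,0],"turn":0},
    {"offset":[0,0,0],"turn":0},
    {"offset":[0,0,0],"turn":0},
    {"offset":[0,0,0],"turn":0},
    {"offset":[0,0,0],"turn":0}
  ],
  "grip": 0
}}

```text
time: 3.75
eef_pos: [0.6148, -0.1468, 0.0534]
orientation: [3.14, 0.001, 1.804]
ft_force: [0.1, 1.0, 6.4]
finger_gap: 0.0571
```

>>> {"name": "step_arm", "arguments": {
  "series": [
    {"offset":[0,0,0],"turn":0},
    {"offset":[0,0,0],"turn":0},
    {"offset":[0,0,-2],"turn":0},
    {"offset":[0,0,-6],"turn":0},
    {"offset":[0,0,-12],"turn":0}
  ]
}}

```text
time: 4.25
eef_pos: [0.6131, -0.1462, 0.0639]
orientation: [-3.14, -0.001, 1.804]
ft_force: [-0.3, 0.5, -2.9]
finger_gap: 0.0576
```

```bash
python3 plan.py .6145,-.1465,.18,1.805 .49,-.11,.19,1.4 .46,.05,.19,.8 .4515,.176,.17,.34 .4515,.176,.048,.34
```

```text
sd [0.2 0.1 0.4] F [ 0.    0.25 -2.03]
t 4.5 tcp [ 0.6141 -0.1466  0.0648] rpy [-3.142 -0.     1.804] F [-0.1  0.  -1.4] gap 0.0575
[0.6145, -0.1465, 0.18, 1.805] -> [  -0.     0.4 -115.2] turn -0.001
[0.49, -0.11, 0.19, 1.4] -> [  64.4 -112.6  -10. ] turn 0.405
[0.46, 0.05, 0.19, 0.8] -> [152.6 -56.8  -0. ] turn 0.6
[0.4515, 0.176, 0.17, 0.34] -> [ 84.5 -93.9  20. ] turn 0.46
[0.4515, 0.176, 0.048, 0.34] -> [  0.   0. 122.] turn -0.0
```

Held: gap 57.5 mm and about 2 N of weight. Now carrying it to the disc.

>>> {"name": "step_arm", "arguments": {
  "series": [
    {"offset":[0,0,-22],"turn":0},
    {"offset":[0,0,-46],"turn":0},
    {"offset":[0,0,-70],"turn":0},
    {"offset":[0,0,-94],"turn":0},
    {"offset":[0,0,-116],"turn":0}
  ]
}}

```text
time: 5.0
eef_pos: [0.6137, -0.1464, 0.1811]
orientation: [-3.141, -0.0, 1.804]
ft_force: [-0.3, -0.2, -1.3]
finger_gap: 0.0575
```

>>> {"name": "step_arm", "arguments": {
  "series": [
    {"offset":[8,-14,-5],"turn":0.05},
    {"offset":[20,-36,-10],"turn":0.13},
    {"offset":[35,-61,-10],"turn":0.22},
    {"offset":[50,-87,-10],"turn":0.31},
    {"offset":[64,-112,-10],"turn":0.4}
  ]
}}

```text
time: 5.5
eef_pos: [0.4886, -0.1096, 0.19]
orientation: [-3.141, -0.0, 1.4]
ft_force: [-0.3, -0.7, -0.7]
finger_gap: 0.0572
```

>>> {"name": "step_arm", "arguments": {
  "series": [
    {"offset":[30,-11,0],"turn":0.12},
    {"offset":[60,-22,0],"turn":0.24},
    {"offset":[90,-34,0],"turn":0.36},
    {"offset":[121,-45,0],"turn":0.48},
    {"offset":[152,-57,0],"turn":0.6}
  ]
}}

```text
time: 6.0
eef_pos: [0.4587, 0.0504, 0.1903]
orientation: [-3.142, -0.0, 0.798]
ft_force: [1.6, 0.3, -2.2]
finger_gap: 0.0575
```

>>> {"name": "step_arm", "arguments": {
  "series": [
    {"offset":[22,-24,5],"turn":0.12},
    {"offset":[44,-48,10],"turn":0.24},
    {"offset":[64,-70,15],"turn":0.35},
    {"offset":[78,-86,20],"turn":0.43},
    {"offset":[84,-94,20],"turn":0.46}
  ]
}}

```text
time: 6.5
eef_pos: [0.4489, 0.1767, 0.1696]
orientation: [-3.141, 0.001, 0.343]
ft_force: [0.3, -0.1, -2.1]
finger_gap: 0.0574
```

```bash
python3 plan.py .4515,.176,.05,.34
```

```text
sd [0.3 1.  0.2] F [ 0.05 -0.24 -1.96]
t 6.75 tcp [0.4494 0.1756 0.1701] rpy [3.141 0.    0.345] F [ 0.7 -0.7 -1.8] gap 0.0574
[0.4515, 0.176, 0.05, 0.34] -> [  2.1   0.3 120.1] turn 0.005
```

>>> {"name": "step_arm", "arguments": {
  "series": [
    {"offset":[0,0,30],"turn":0},
    {"offset":[0,0,60],"turn":0},
    {"offset":[0,0,90],"turn":0},
    {"offset":[0,0,112],"turn":0},
    {"offset":[0,0,119],"turn":0}
  ]
}}

```text
time: 7.25
eef_pos: [0.4486, 0.1737, 0.0495]
orientation: [-3.141, 0.004, 0.343]
ft_force: [-0.7, -0.1, -1.7]
finger_gap: 0.0574
```

>>> {"name": "step_arm", "arguments": {
  "series": [
    {"offset":[0,0,1],"turn":0},
    {"offset":[0,0,2],"turn":0},
    {"offset":[0,0,3],"turn":0},
    {"offset":[0,0,4],"turn":0},
    {"offset":[0,0,4],"turn":0}
  ]
}}

```text
time: 7.75
eef_pos: [0.4502, 0.1751, 0.0479]
orientation: [3.142, -0.001, 0.344]
ft_force: [0.1, -0.4, -3.1]
finger_gap: 0.0574
```

```bash
python3 plan.py
```

```text
sd [0.1 0.  0.1] F [ 0.12 -0.33 -1.96]
t 8.0 tcp [0.45   0.1751 0.0476] rpy [-3.142 -0.     0.344] F [-1.1 -0.1 -1.7] gap 0.0576
```

>>> {"name": "step_arm", "arguments": {
  "series": [
    {"offset":[0,0,0.5],"turn":0},
    {"offset":[0,0,1],"turn":0},
    {"offset":[0,0,1.5],"turn":0},
    {"offset":[0,0,2],"turn":0},
    {"offset":[0,0,2],"turn":0}
  ]
}}

```text
time: 8.5
eef_pos: [0.45, 0.1751, 0.0473]
orientation: [3.142, -0.001, 0.344]
ft_force: [-6.0, -0.8, 25.3]
finger_gap: 0.0574
```

```bash
python3 plan.py
```

```text
sd [0. 0. 0.] F [-5.8 -1.  24.9]
t 8.75 tcp [0.45   0.1751 0.0473] rpy [ 3.142e+00 -1.000e-03  3.440e-01] F [-5.8 -0.4 25.4] gap 0.0578
```

Seated on the disc: contact at TCP z ≈ 47.5 mm, with the arm pushing about 25 N. I'll back off 1.5 mm, release and rise.

>>> {"name": "step_arm", "arguments": {
  "series": [
    {"offset":[0,0,-1.5],"turn":0},
    {"offset":[0,0,-1.5],"turn":0},
    {"offset":[0,0,-1.5],"turn":0},
    {"offset":[0,0,-1.5],"turn":0},
    {"offset":[0,0,-1.5],"turn":0}
  ]
}}

```text
time: 9.25
eef_pos: [0.4503, 0.1752, 0.0473]
orientation: [-3.142, -0.001, 0.344]
ft_force: [-1.7, -0.2, 8.5]
finger_gap: 0.0572
```

>>> {"name": "step_arm", "arguments": {
  "series": [
    {"offset":[0,0,-1.5],"turn":0},
    {"offset":[0,0,-1.5],"turn":0},
    {"offset":[0,0,-1.5],"turn":0},
    {"offset":[0,0,-1.5],"turn":0},
    {"offset":[0,0,-1.5],"turn":0}
  ],
  "grip": 100
}}

```text
time: 9.75
eef_pos: [0.4497, 0.175, 0.0482]
orientation: [-3.141, 0.0, 0.344]
ft_force: [0.6, 0.6, -0.2]
finger_gap: 0.0855
```

>>> {"name": "step_arm", "arguments": {
  "series": [
    {"offset":[0,0,-15],"turn":0},
    {"offset":[0,0,-35],"turn":0},
    {"offset":[0,0,-60],"turn":0},
    {"offset":[0,0,-80],"turn":0},
    {"offset":[0,0,-80],"turn":0}
  ]
}}

```text
time: 10.25
eef_pos: [0.4518, 0.1755, 0.1307]
orientation: [3.141, -0.005, 0.344]
ft_force: [1.2, -0.8, -0.4]
finger_gap: 0.0852
```

>>> {"name": "step_arm", "arguments": {
  "series": [
    {"offset":[0,0,0],"turn":-0.15},
    {"offset":[0,0,0],"turn":-0.3},
    {"offset":[0,0,0],"turn":-0.45},
    {"offset":[0,0,0],"turn":-0.6},
    {"offset":[0,0,0],"turn":-0.74}
  ]
}}

```text
time: 10.75
eef_pos: [0.4492, 0.1748, 0.1274]
orientation: [-3.14, 0.001, 1.09]
ft_force: [-0.2, 0.5, 0.4]
finger_gap: 0.0854
```

>>> {"name": "step_arm", "arguments": {
  "series": [
    {"offset":[0,0,0],"turn":-0.15},
    {"offset":[0,0,0],"turn":-0.3},
    {"offset":[0,0,0],"turn":-0.45},
    {"offset":[0,0,0],"turn":-0.6},
    {"offset":[0,0,0],"turn":-0.74}
  ]
}}

```text
time: 11.25
eef_pos: [0.4492, 0.1748, 0.1273]
orientation: [-3.14, -0.0, 1.83]
ft_force: [-0.8, 0.2, 0.4]
finger_gap: 0.0852
```

```bash
python3 plan.py .45,.1751,.0675,1.915; python3 - <<'E'
from h import *
c=eyes.camera("side")
cv2.imwrite("pics/a3.png",cv2.resize(c["frame"][190:350,320:480,::-1],(560,560)))
for x,y in((.029,.018),(.029,-.018),(-.029,-.018),(-.029,.018)):
    a=.344-np.pi/2;C,S=np.cos(a),np.sin(a); print(((proj(c,[.45+C*x-S*y,.1751+S*x+C*y,.09])-[320,190])*3.5).round(), end=" ")
E
```

```text
sd [0.1 0.  0.2] F [-0.03 -0.1   0.06]
t 11.5 tcp [0.4493 0.1748 0.1276] rpy [-3.141 -0.     1.82 ] F [-0.1 -0.3  0.3] gap 0.0851
[0.45, 0.1751, 0.0675, 1.915] -> [ 0.1  0.7 60.1] turn -0.091
[[214. 217.]] [[286. 213.]] [[324. 296.]] [[246. 301.]]
```

View pics/a3.png

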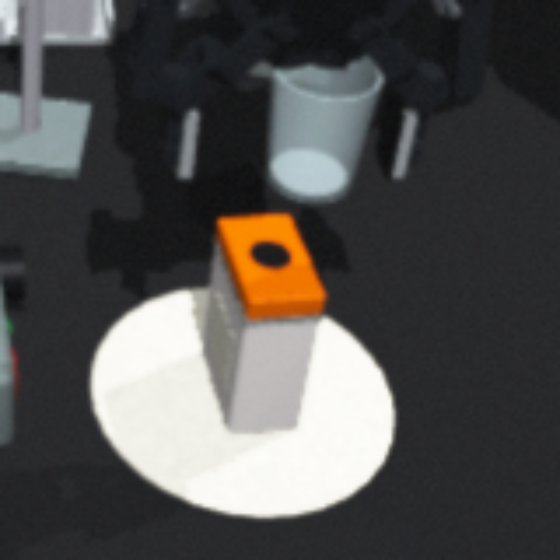

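The canister stands upright on the disc with its lid at crop (217–325, 215–305), as predicted. Now gripping the broad faces.

>>> {"name": "step_arm", "arguments": {
  "series": [
    {"offset":[0,0.5,0],"turn":-0.09},
    {"offset":[0,0.5,20],"turn":-0.09},
    {"offset":[0,0.5,40],"turn":-0.09},
    {"offset":[0,0.5,60],"turn":-0.09},
    {"offset":[0,0.5,79],"turn":-0.09}
  ]
}}

```text
time: 12.05
eef_pos: [0.4504, 0.1751, 0.0486]
orientation: [3.141, -0.0, 1.912]
ft_force: [0.5, 0.2, -0.2]
finger_gap: 0.0857
```

>>> {"name": "step_arm", "arguments": {
  "series": [
    {"offset":[0,0,0],"turn":0},
    {"offset":[0,0,0],"turn":0},
    {"offset":[0,0,0],"turn":0},
    {"offset":[0,0,0],"turn":0},
    {"offset":[0,0,0],"turn":0}
  ]
}}

```text
time: 12.55
eef_pos: [0.4509, 0.1753, 0.0501]
orientation: [3.14, 0.0, 1.914]
ft_force: [-0.3, -0.7, 0.3]
finger_gap: 0.0855
```

>>> {"name": "step_arm", "arguments": {
  "series": [
    {"offset":[0,0,0],"turn":0},
    {"offset":[0,0,0],"turn":0},
    {"offset":[0,0,0],"turn":0},
    {"offset":[0,0,0],"turn":0},
    {"offset":[0,0,0],"turn":0}
  ],
  "grip": 0
}}

```text
time: 13.05
eef_pos: [0.4504, 0.1751, 0.0495]
orientation: [3.141, -0.0, 1.914]
ft_force: [-1.4, 0.2, 4.3]
finger_gap: 0.0353
```

>>> {"name": "step_arm", "arguments": {
  "series": [
    {"offset":[0,0,0],"turn":0},
    {"offset":[0,0,0],"turn":0},
    {"offset":[0,0,0],"turn":0},
    {"offset":[0,0,0],"turn":0},
    {"offset":[0,0,0],"turn":0}
  ]
}}

```text
time: 13.55
eef_pos: [0.4504, 0.1751, 0.0495]
orientation: [3.141, -0.0, 1.914]
ft_force: [-1.7, 0.1, 5.2]
finger_gap: 0.0354
```

```bash
python3 plan.py .45,.1751,.26,1.915 .56,.19,.26,1.911 .6463,.2032,.26,1.911
```

```text
sd [0. 0. 0.] F [-1.23 -0.57  5.43]
t 13.8 tcp [0.4504 0.1751 0.0495] rpy [ 3.141 -0.     1.914] F [-1.3 -1.   5.2] gap 0.0357
[0.45, 0.1751, 0.26, 1.915] -> [ 1.000e-01 -4.000e-01 -2.105e+02] turn -0.001
[0.56, 0.19, 0.26, 1.911] -> [-23.1 108.6  -0. ] turn 0.004
[0.6463, 0.2032, 0.26, 1.911] -> [-16.4  85.8  -0. ] turn -0.0
```

>>> {"name": "step_arm", "arguments": {
  "series": [
    {"offset":[0,0,-30],"turn":0},
    {"offset":[0,0,-75],"turn":0},
    {"offset":[0,0,-120],"turn":0},
    {"offset":[0,0,-165],"turn":0},
    {"offset":[0,0,-200],"turn":0}
  ]
}}

```text
time: 14.3
eef_pos: [0.4504, 0.1752, 0.2516]
orientation: [3.14, 0.0, 1.914]
ft_force: [1.6, -0.5, -2.5]
finger_gap: 0.0354
```

>>> {"name": "step_arm", "arguments": {
  "series": [
    {"offset":[-4,20,0],"turn":0},
    {"offset":[-9,42,0],"turn":0},
    {"offset":[-14,65,0],"turn":0},
    {"offset":[-18,87,0],"turn":0},
    {"offset":[-23,109,0],"turn":0}
  ]
}}

```text
time: 14.8
eef_pos: [0.561, 0.1901, 0.2484]
orientation: [-3.14, -0.0, 1.914]
ft_force: [-0.1, 0.0, -2.0]
finger_gap: 0.0357
```

>>> {"name": "step_arm", "arguments": {
  "series": [
    {"offset":[-4,22,0],"turn":0},
    {"offset":[-9,44,0],"turn":0},
    {"offset":[-13,66,0],"turn":0},
    {"offset":[-16,82,0],"turn":0},
    {"offset":[-16,86,0],"turn":0}
  ]
}}

```text
time: 15.3
eef_pos: [0.6482, 0.2039, 0.2479]
orientation: [-3.141, -0.0, 1.913]
ft_force: [-0.0, -0.4, -1.1]
finger_gap: 0.0355
```

```bash
python3 plan.py .6463,.2032,.18,1.911 .6463,.2032,.123,1.911; python3 - <<'E'
from h import *
c=eyes.camera("side")
cv2.imwrite("pics/a4.png",cv2.resize(c["frame"][150:330,210:350,::-1],None,fx=4,fy=3.3))
E
```

```text
sd [0.7 0.1 0.4] F [ 0.13  0.09 -2.08]
t 15.55 tcp [0.6464 0.2039 0.2485] rpy [-3.14  -0.     1.914] F [-0.1  0.3 -1.7] gap 0.0359
[0.6463, 0.2032, 0.18, 1.911] -> [-0.6 -0.3 68.5] turn 0.003
[0.6463, 0.2032, 0.123, 1.911] -> [ 0.  0. 57.] turn -0.0
```

View pics/a4.png

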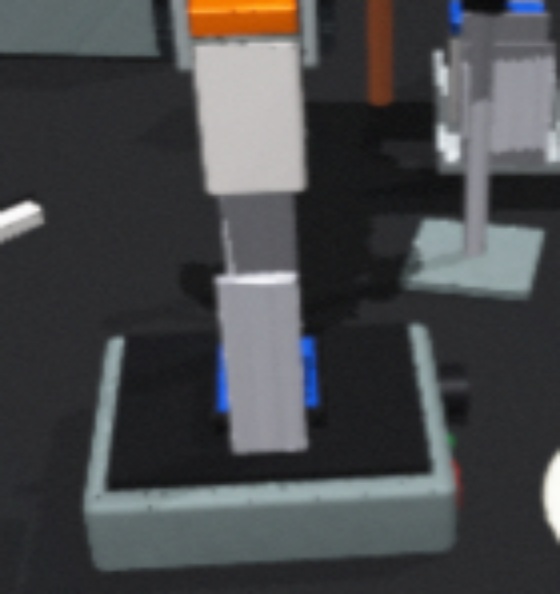

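The side view shows the canister above the gap, with the near upright's top at crop (217–297, 275–288) and its base at (230–307, 452). I'll compare these with predictions before descending.

```bash
python3 - <<'E'
from h import *
import pickle
c=pickle.load(open("side.pkl","rb"))
def W(x,y,z,q): C,S=np.cos(q[2]),np.sin(q[2]); return [q[0]+C*x-S*y,q[1]+S*x+C*y,z]
m=(.6463,.2032,.340)
f=lambda P,q:[((proj(c,W(*p,q))[0]-[210,150])*[4,3.3]).round().tolist() for p in P]
print("upright near base",f([(.015,.04,.055),(-.015,.04,.055)],m),"top outer",f([(.015,.04,.161),(-.015,.04,.161)],m),"top inner",f([(.015,.034,.161),(-.015,.034,.161)],m))
print("far top inner",f([(.015,-.034,.161),(-.015,-.034,.161)],m))
print("mixer near top",f([(.075,.065,.055),(-.075,.065,.055)],m))
k=(.6464,.2039,.343)
print("can bottom near",f([(.018,.029,.199),(-.018,.029,.199)],k),"lid near top",f([(.018,.029,.289),(-.018,.029,.289)],k))
E
```

```text
upright near base [[233.0, 454.0], [307.0, 450.0]] top outer [[216.0, 283.0], [298.0, 279.0]] top inner [[216.0, 275.0], [297.0, 271.0]]
far top inner [[219.0, 191.0], [292.0, 189.0]]
mixer near top [[78.0, 500.0], [461.0, 479.0]]
can bottom near [[201.0, 200.0], [301.0, 195.0]] lid near top [[182.0, 11.0], [292.0, 8.0]]
```

Uprights agree to about 1 px. The canister looks 1–3 mm off in −y/−x, within the 5 mm clearance, so I'll bias about 1 mm and lower gradually while watching the force.

>>> {"name": "step_arm", "arguments": {
  "series": [
    {"offset":[0.5,0.5,8],"turn":0.003},
    {"offset":[0.5,0.5,16],"turn":0.003},
    {"offset":[0.5,0.5,24],"turn":0.003},
    {"offset":[0.5,0.5,32],"turn":0.003},
    {"offset":[0.5,0.5,32],"turn":0.003}
  ]
}}

```text
time: 16.1
eef_pos: [0.6462, 0.2043, 0.2153]
orientation: [-3.138, -0.001, 1.911]
ft_force: [-0.5, 0.3, -1.0]
finger_gap: 0.0355
```

>>> {"name": "step_arm", "arguments": {
  "series": [
    {"offset":[0,0,3],"turn":0},
    {"offset":[0,0,6],"turn":0},
    {"offset":[0,0,9],"turn":0},
    {"offset":[0,0,10],"turn":0},
    {"offset":[0,0,10],"turn":0}
  ]
}}

```text
time: 16.6
eef_pos: [0.6473, 0.2046, 0.2072]
orientation: [-3.141, -0.0, 1.911]
ft_force: [-0.4, -0.3, -2.3]
finger_gap: 0.0352
```

```bash
python3 plan.py .6463,.2032,.123,1.911; python3 - <<'E'
from h import *
c=eyes.camera("side")
cv2.imwrite("pics/a5.png",cv2.resize(c["frame"][150:270,230:320,::-1],None,fx=6,fy=5))
E
```

```text
sd [0.  0.  0.1] F [-0.12  0.05 -1.41]
t 16.85 tcp [0.6475 0.2046 0.2075] rpy [ 3.141 -0.     1.911] F [ 0.4 -0.1 -1.6] gap 0.0354
[0.6463, 0.2032, 0.123, 1.911] -> [-0.9 -1.6 84.5] turn -0.0
```

View pics/a5.png

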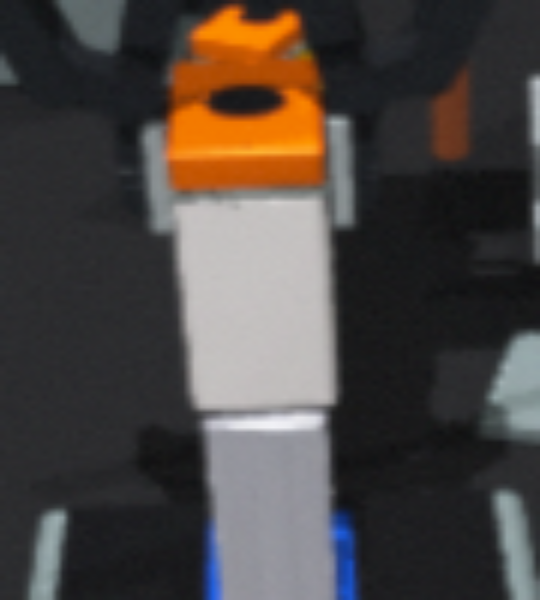

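The canister bottom (crop row 408) lines up centrally with the near upright's top (413–430), and the clearances agree. Force is just the weight, so I'll go down.

>>> {"name": "step_arm", "arguments": {
  "series": [
    {"offset":[0,0,7],"turn":0},
    {"offset":[0,0,14],"turn":0},
    {"offset":[0,0,22],"turn":0},
    {"offset":[0,0,30],"turn":0},
    {"offset":[0,0,38],"turn":0}
  ]
}}

```text
time: 17.4
eef_pos: [0.6471, 0.2045, 0.1682]
orientation: [-3.141, -0.0, 1.911]
ft_force: [-0.5, 0.1, -2.4]
finger_gap: 0.0354
```

>>> {"name": "step_arm", "arguments": {
  "series": [
    {"offset":[0,0,10],"turn":0},
    {"offset":[0,0,20],"turn":0},
    {"offset":[0,0,30],"turn":0},
    {"offset":[0,0,40],"turn":0},
    {"offset":[0,0,42],"turn":0}
  ]
}}

```text
time: 17.9
eef_pos: [0.6463, 0.2044, 0.1255]
orientation: [-3.139, -0.0, 1.911]
ft_force: [-0.6, -0.4, -2.1]
finger_gap: 0.0353
```

```bash
python3 plan.py .6463,.2032,.1205,1.911
```

```text
sd [0.5 0.1 0.7] F [-0.28 -0.02 -2.02]
t 18.15 tcp [0.6473 0.2046 0.1271] rpy [3.14  0.    1.911] F [-0.7 -0.4 -1.4] gap 0.0352
[0.6463, 0.2032, 0.1205, 1.911] -> [-1.  -1.4  6.6] turn -0.0
```

>>> {"name": "step_arm", "arguments": {
  "series": [
    {"offset":[0,0,2],"turn":0},
    {"offset":[0,0,4],"turn":0},
    {"offset":[0,0,6],"turn":0},
    {"offset":[0,0,8],"turn":0},
    {"offset":[0,0,10],"turn":0}
  ]
}}

```text
time: 18.65
eef_pos: [0.6474, 0.2046, 0.1178]
orientation: [3.141, -0.0, 1.911]
ft_force: [-2.2, -1.0, 5.3]
finger_gap: 0.0352
```

>>> {"name": "step_arm", "arguments": {
  "series": [
    {"offset":[0,0,1],"turn":0},
    {"offset":[0,0,2],"turn":0},
    {"offset":[0,0,3],"turn":0},
    {"offset":[0,0,4],"turn":0},
    {"offset":[0,0,4],"turn":0}
  ]
}}

```text
time: 19.15
eef_pos: [0.6475, 0.2046, 0.1144]
orientation: [3.141, 0.0, 1.911]
ft_force: [-2.6, -0.5, 8.4]
finger_gap: 0.035
```

```bash
python3 plan.py
```

```text
sd [0. 0. 0.] F [-3.   -1.16  8.11]
t 19.4 tcp [0.6474 0.2046 0.1145] rpy [3.141 0.    1.911] F [-3.7 -0.8  7.1] gap 0.0357
```

Pad sinking as expected: about 6 mm at 10 N. Pressing on to the stop.

>>> {"name": "step_arm", "arguments": {
  "series": [
    {"offset":[0,0,1],"turn":0},
    {"offset":[0,0,2],"turn":0},
    {"offset":[0,0,3],"turn":0},
    {"offset":[0,0,4],"turn":0},
    {"offset":[0,0,5],"turn":0}
  ]
}}

```text
time: 19.9
eef_pos: [0.6475, 0.2046, 0.1105]
orientation: [3.141, 0.0, 1.911]
ft_force: [-5.5, -1.3, 20.8]
finger_gap: 0.0353
```

```bash
python3 plan.py
```

```text
sd [0. 0. 0.] F [-5.17 -1.33 14.55]
t 20.15 tcp [0.6475 0.2046 0.1105] rpy [3.141 0.    1.911] F [-5.3 -1.2 15. ] gap 0.0353
```

>>> {"name": "step_arm", "arguments": {
  "series": [
    {"offset":[0,0,0.5],"turn":0},
    {"offset":[0,0,1],"turn":0},
    {"offset":[0,0,1],"turn":0},
    {"offset":[0,0,1],"turn":0},
    {"offset":[0,0,1],"turn":0}
  ]
}}

```text
time: 20.65
eef_pos: [0.6475, 0.2046, 0.1105]
orientation: [3.14, 0.0, 1.911]
ft_force: [-6.1, -1.5, 20.7]
finger_gap: 0.035
```

>>> {"name": "step_arm", "arguments": {
  "series": [
    {"offset":[0,0,0],"turn":0},
    {"offset":[0,0,0],"turn":0},
    {"offset":[0,0,0],"turn":0},
    {"offset":[0,0,0],"turn":0},
    {"offset":[0,0,0],"turn":0}
  ]
}}

```text
time: 21.15
eef_pos: [0.6475, 0.2046, 0.1105]
orientation: [3.14, 0.0, 1.911]
ft_force: [-6.8, -1.0, 20.2]
finger_gap: 0.0354
```

>>> {"name": "step_arm", "arguments": {
  "series": [
    {"offset":[0,0,0],"turn":0},
    {"offset":[0,0,0],"turn":0},
    {"offset":[0,0,0],"turn":0},
    {"offset":[0,0,0],"turn":0},
    {"offset":[0,0,0],"turn":0}
  ]
}}

```text
time: 21.65
eef_pos: [0.6475, 0.2046, 0.1105]
orientation: [3.14, 0.0, 1.911]
ft_force: [-7.2, -2.3, 20.0]
finger_gap: 0.0353
```

>>> {"name": "step_arm", "arguments": {
  "series": [
    {"offset":[0,0,0],"turn":0},
    {"offset":[0,0,0],"turn":0},
    {"offset":[0,0,0],"turn":0},
    {"offset":[0,0,0],"turn":0},
    {"offset":[0,0,0],"turn":0}
  ]
}}

```text
time: 22.15
eef_pos: [0.6475, 0.2046, 0.1105]
orientation: [3.14, 0.0, 1.911]
ft_force: [-6.4, -1.0, 20.5]
finger_gap: 0.0355
```

The z no longer moves as the force rises, so the pad is at its stop. It has been held there for 2.2 s, still gripped. Now lifting out.

>>> {"name": "step_arm", "arguments": {
  "series": [
    {"offset":[0,0,-5],"turn":0},
    {"offset":[0,0,-15],"turn":0},
    {"offset":[0,0,-30],"turn":0},
    {"offset":[0,0,-50],"turn":0},
    {"offset":[0,0,-70],"turn":0}
  ]
}}

```text
time: 22.65
eef_pos: [0.6471, 0.2045, 0.1778]
orientation: [-3.141, -0.0, 1.911]
ft_force: [0.9, 0.5, -1.6]
finger_gap: 0.0357
```

>>> {"name": "step_arm", "arguments": {
  "series": [
    {"offset":[0,0,-20],"turn":0},
    {"offset":[0,0,-40],"turn":0},
    {"offset":[0,0,-60],"turn":0},
    {"offset":[0,0,-70],"turn":0},
    {"offset":[0,0,-70],"turn":0}
  ]
}}

```text
time: 23.15
eef_pos: [0.6484, 0.2048, 0.2492]
orientation: [3.138, 0.0, 1.911]
ft_force: [0.4, 0.0, -1.4]
finger_gap: 0.0353
```

```bash
python3 plan.py .47,.17,.25,1.8 .43,.02,.22,1.7 .4441,-.1513,.19,1.541 .4441,-.1513,.07,1.541
```

```text
sd [0.4 0.1 0.7] F [-0.06  0.07 -1.98]
t 23.4 tcp [0.6469 0.2045 0.2464] rpy [-3.139 -0.     1.911] F [ 0.2 -0.5 -1.8] gap 0.0353
[0.47, 0.17, 0.25, 1.8] -> [  26.5 -178.3   -3.6] turn 0.111
[0.43, 0.02, 0.22, 1.7] -> [-137.  -73.   30.] turn 0.1
[0.4441, -0.1513, 0.19, 1.541] -> [-171.7   -8.1   30. ] turn 0.159
[0.4441, -0.1513, 0.07, 1.541] -> [  0.   0. 120.] turn -0.0
```

>>> {"name": "step_arm", "arguments": {
  "series": [
    {"offset":[4,-30,-3],"turn":0.02},
    {"offset":[10,-68,-3],"turn":0.04},
    {"offset":[16,-106,-3],"turn":0.07},
    {"offset":[21,-144,-3],"turn":0.09},
    {"offset":[26,-178,-3],"turn":0.11}
  ]
}}

```text
time: 23.9
eef_pos: [0.4684, 0.1692, 0.2494]
orientation: [-3.139, -0.0, 1.8]
ft_force: [0.4, -0.2, -2.0]
finger_gap: 0.0353
```

>>> {"name": "step_arm", "arguments": {
  "series": [
    {"offset":[-27,-15,6],"turn":0.02},
    {"offset":[-55,-29,12],"turn":0.04},
    {"offset":[-82,-44,18],"turn":0.06},
    {"offset":[-110,-58,24],"turn":0.08},
    {"offset":[-137,-73,30],"turn":0.1}
  ]
}}

```text
time: 24.4
eef_pos: [0.4303, 0.0187, 0.2197]
orientation: [-3.141, -0.0, 1.7]
ft_force: [0.4, 1.3, -2.6]
finger_gap: 0.0354
```

>>> {"name": "step_arm", "arguments": {
  "series": [
    {"offset":[-40,-2,6],"turn":0.04},
    {"offset":[-80,-4,12],"turn":0.08},
    {"offset":[-118,-6,18],"turn":0.12},
    {"offset":[-152,-7,24],"turn":0.15},
    {"offset":[-172,-8,30],"turn":0.16}
  ]
}}

```text
time: 24.9
eef_pos: [0.4455, -0.1545, 0.1897]
orientation: [3.142, 0.001, 1.538]
ft_force: [0.6, 0.3, -2.2]
finger_gap: 0.0352
```

```bash
python3 plan.py .4441,-.1513,.085,1.541
```

```text
sd [0.4 1.9 0.3] F [ 0.   -0.06 -2.1 ]
t 25.15 tcp [ 0.4451 -0.1532  0.1894] rpy [-3.140e+00 -1.000e-03  1.541e+00] F [ 0.1  0.  -2.3] gap 0.035
[0.4441, -0.1513, 0.085, 1.541] -> [  1.8  -1.1 104.4] turn -0.002
```

>>> {"name": "step_arm", "arguments": {
  "series": [
    {"offset":[0,-0.5,25],"turn":0},
    {"offset":[0,-0.5,50],"turn":0},
    {"offset":[0,-0.5,75],"turn":0},
    {"offset":[0,-0.5,95],"turn":0},
    {"offset":[0,-0.5,104],"turn":0}
  ]
}}

```text
time: 25.65
eef_pos: [0.4438, -0.15, 0.085]
orientation: [-3.139, -0.002, 1.542]
ft_force: [-0.2, -0.0, -2.3]
finger_gap: 0.0352
```

```bash
python3 plan.py .4441,-.1513,.085,1.541; python3 plan.py .4441,-.1513,.0545,1.541; python3 - <<'E'
from h import *
a=[eyes.camera(n) for n in("top","side")]
f=[cv2.resize(c["frame"][y:y+h,x:x+w,::-1],(400,500)) for c,(x,y,w,h) in zip(a,[(360,220,80,100),(370,130,80,100)])]
cv2.imwrite("pics/a6.png",np.hstack(f))
def W(x,y,z,q): C,S=np.cos(q[2]),np.sin(q[2]); return [q[0]+C*x-S*y,q[1]+S*x+C*y,z]
t=(.443,-.1868,-.0294);c=a[1]
print("tray top near corners",[((proj(c,W(x,.0735,.025,t))[0]-[370,130])*5).round().tolist() for x in(.028,-.028)],"can bottom near",[((proj(c,W(x,.029,.0355,(.4441,-.1513,-.03)))[0]-[370,130])*5).round().tolist() for x in(.018,-.018)])
E
```

```text
sd [0.8 0.6 1. ] F [-0.09 -0.29 -1.72]
t 25.9 tcp [ 0.4448 -0.151   0.0861] rpy [3.140e+00 1.000e-03 1.541e+00] F [ 0.5 -0.5 -1.3] gap 0.0356
[0.4441, -0.1513, 0.085, 1.541] -> [-0.3 -0.7  1.1] turn 0.001
sd [0.2 0.  0.2] F [ 0.4  -0.4  -1.77]
t 26.15 tcp [ 0.4456 -0.1521  0.0872] rpy [3.140e+00 1.000e-03 1.541e+00] F [ 0.3 -0.6 -1.3] gap 0.0355
[0.4441, -0.1513, 0.0545, 1.541] -> [ 0.8 -1.6 32.7] turn -0.0
tray top near corners [[103.0, 360.0], [223.0, 378.0]] can bottom near [[129.0, 335.0], [206.0, 346.0]]
```

View pics/a6.png

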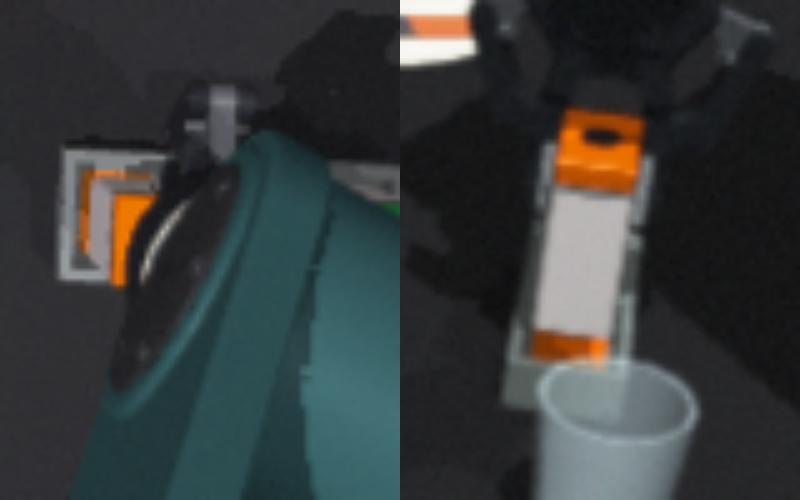

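The canister sits centrally over the liner compartment: in the top crop its bottom-left edge spans rows 178–258, the inner walls 168–272. Applying a small correction and lowering.

>>> {"name": "step_arm", "arguments": {
  "series": [
    {"offset":[1,-1.5,0],"turn":0},
    {"offset":[1,-1.5,8],"turn":0},
    {"offset":[1,-1.5,16],"turn":0},
    {"offset":[1,-1.5,23],"turn":0},
    {"offset":[1,-1.5,28],"turn":0}
  ]
}}

```text
time: 26.75
eef_pos: [0.4429, -0.1506, 0.0572]
orientation: [-3.14, -0.001, 1.541]
ft_force: [0.4, -0.3, -1.1]
finger_gap: 0.035
```

>>> {"name": "step_arm", "arguments": {
  "series": [
    {"offset":[0,0,0],"turn":0},
    {"offset":[0,0,0.5],"turn":0},
    {"offset":[0,0,1],"turn":0},
    {"offset":[0,0,1.5],"turn":0},
    {"offset":[0,0,2],"turn":0}
  ]
}}

```text
time: 27.25
eef_pos: [0.4436, -0.1509, 0.0565]
orientation: [3.141, 0.0, 1.541]
ft_force: [-0.3, 0.2, -2.5]
finger_gap: 0.0357
```

```bash
python3 plan.py .4441,-.1513,.0545,1.541
```

```text
sd [0. 0. 0.] F [-0.04  0.13 -1.9 ]
t 27.5 tcp [ 0.4435 -0.1508  0.0564] rpy [ 3.142 -0.     1.541] F [ 0.4  0.2 -1.6] gap 0.0355
[0.4441, -0.1513, 0.0545, 1.541] -> [-0.4  0.6  1.9] turn -0.0
```

>>> {"name": "step_arm", "arguments": {
  "series": [
    {"offset":[0,0,0.5],"turn":0},
    {"offset":[0,0,1],"turn":0},
    {"offset":[0,0,1.5],"turn":0},
    {"offset":[0,0,2],"turn":0},
    {"offset":[0,0,2.4],"turn":0}
  ]
}}

```text
time: 28.0
eef_pos: [0.4434, -0.1508, 0.0545]
orientation: [-3.142, -0.0, 1.541]
ft_force: [-3.2, 1.1, 13.5]
finger_gap: 0.0352
```

```bash
python3 plan.py
```

```text
sd [0. 0. 0.] F [-2.29  1.1   7.81]
t 28.25 tcp [ 0.4434 -0.1508  0.0545] rpy [3.141 0.    1.541] F [-1.9  1.   8.3] gap 0.0356
```

Seated at TCP z = 54.5 mm, exactly the floor height. Releasing and retreating up.

>>> {"name": "step_arm", "arguments": {
  "series": [
    {"offset":[0,0,-0.5],"turn":0},
    {"offset":[0,0,-0.5],"turn":0},
    {"offset":[0,0,-0.5],"turn":0},
    {"offset":[0,0,-0.5],"turn":0},
    {"offset":[0,0,-0.5],"turn":0}
  ],
  "grip": 100
}}

```text
time: 28.75
eef_pos: [0.4434, -0.1508, 0.0543]
orientation: [-3.141, -0.0, 1.541]
ft_force: [0.6, -0.4, 0.3]
finger_gap: 0.0855
```

>>> {"name": "step_arm", "arguments": {
  "series": [
    {"offset":[0,0,-10],"turn":0},
    {"offset":[0,0,-25],"turn":0},
    {"offset":[0,0,-50],"turn":0},
    {"offset":[0,0,-80],"turn":0},
    {"offset":[0,0,-120],"turn":0}
  ]
}}

```text
time: 29.25
eef_pos: [0.4422, -0.1502, 0.1752]
orientation: [-3.139, -0.001, 1.541]
ft_force: [0.7, -0.6, 0.0]
finger_gap: 0.0855
```

>>> {"name": "step_arm", "arguments": {
  "series": [
    {"offset":[-40,0,-20],"turn":0},
    {"offset":[-90,0,-40],"turn":0},
    {"offset":[-140,0,-40],"turn":0},
    {"offset":[-180,0,-40],"turn":0},
    {"offset":[-200,0,-40],"turn":0}
  ]
}}

```text
time: 29.75
eef_pos: [0.4374, -0.3548, 0.2156]
orientation: [3.14, 0.003, 1.539]
ft_force: [0.5, 0.1, -0.3]
finger_gap: 0.0852
```

```bash
python3 plan.py; python3 - <<'E'
from h import *
a=[eyes.camera(n) for n in("top","side")]
f=[cv2.resize(c["frame"][y:y+h,x:x+w,::-1],(400,500)) for c,(x,y,w,h) in zip(a,[(300,150,160,200),(290,120,160,200)])]
cv2.imwrite("pics/a7.png",np.hstack(f))
c=a[0]
print("expected lid (seated) top-crop",[((proj(c,[.4434+x,-.1508+y,.095])[0]-[300,150])*2.5).round().tolist() for x,y in((.018,.029),(.018,-.029),(-.018,-.029),(-.018,.029))])
c=a[1]
print("side-crop",[((proj(c,[.4434+x,-.1508+y,.095])[0]-[290,120])*2.5).round().tolist() for x,y in((.018,.029),(.018,-.029),(-.018,-.029),(-.018,.029))])
E
```

```text
sd [0.2 2.6 0.4] F [-0.03 -0.12 -0.16]
t 30.0 tcp [ 0.4372 -0.3519  0.2146] rpy [-3.141e+00 -2.000e-03  1.541e+00] F [ 0.1 -0.1  0.2] gap 0.0852
expected lid (seated) top-crop [[200.0, 270.0], [272.0, 272.0], [271.0, 316.0], [199.0, 315.0]]
side-crop [[274.0, 138.0], [277.0, 110.0], [315.0, 114.0], [314.0, 143.0]]
```

View pics/a7.png

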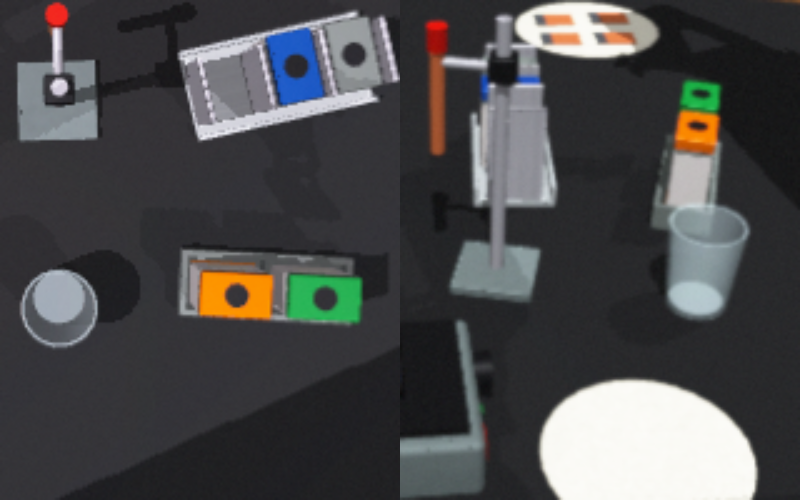

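The orange canister stands upright in the liner compartment. Its lid is at top crop (199–273, 270–318), within a pixel or so of the seated prediction. Blue, grey, green and the beaker look unmoved, so I'm handing it in.

```bash
python3 -c "
from station import arm; print(arm.close_job())"
```

```text
the job is handed in; nothing more can be done
None
```

I moved the orange canister from the carrier to the mixer and then to the tray, and handed the job in at about 30 s of the 72 s allowed.

- **Regrip:** I lifted it by its narrow ends, set it upright on the paper disc and gripped it again by its broad faces.
- **Pressing:** I held the pad down for about 2.2 s, still gripping. It was at its stop: the finger height stayed at 110.5 mm, 10 mm of pad travel, while the wrist force reading rose from about 15 to 20 N.
- **Parking:** I set it in the liner compartment and let go. It made contact at exactly the height expected for the 5 mm floor, and the fingers were clear of everything afterwards.
- **Last pictures:** The orange lid is within about 1 px of where a seated, upright canister should show. Blue, grey, green and the beaker look unmoved, and I never reached for the yellow look-alike.
- **Disagreements:** Single pose readings were off by a few mm until the arm settled, so I averaged them. Above the mixer, the side view put the canister 1–3 mm off prediction, within the 5 mm clearance, and nothing touched.
- **Picture budget:** I viewed 12 pictures, two over the budget of 10.

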